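Cull the bad brackets from a batch before welding

TASK

Five steel brackets stand on the welding table and two of them are bad: put the one that is bent out of square in the scrap bin, all of it inside the walls. Take the one whose upright leg was cut too short and set it down, without dropping it, on its foot on the rework plate, with the back of its upright leg square up against the plate's low stop bar and within the bar's length. Leave the three good brackets and the hammer, jar and clamp where they are.

Things in the scene. Friction and masses are not known exactly. Their poses are not given: they have to be found in the camera images.
- bracket_1: steel angle bracket, 40 mm wide, 8 mm thick, standing on its 80 mm foot. Origin: centre of the foot's underside; x along the foot from heel (-40 mm) to toe (+40), y across, z up. A good bracket: its upright leg rises square from the heel end (x -40 to -32 mm) to 80 mm above the underside.
- bracket_2: steel angle bracket, 40 mm wide, 8 mm thick, standing on its 80 mm foot. Origin: centre of the foot's underside; x along the foot from heel (-40 mm) to toe (+40), y across, z up. A good bracket: its upright leg rises square from the heel end (x -40 to -32 mm) to 80 mm above the underside.
- bracket_3: steel angle bracket, 40 mm wide, 8 mm thick, standing on its 80 mm foot. Origin: centre of the foot's underside; x along the foot from heel (-40 mm) to toe (+40), y across, z up. A good bracket: its upright leg rises square from the heel end (x -40 to -32 mm) to 80 mm above the underside.
- bracket_short: steel angle bracket, 40 mm wide, 8 mm thick, standing on its 80 mm foot. Origin: centre of the foot's underside; x along the foot from heel (-40 mm) to toe (+40), y across, z up. Cut too short: its upright leg is square but ends 50 mm above the underside instead of 80.
- short_heel (a point): on the short bracket: mid-width of the heel edge, at the underside (bracket x -40 mm); lies in the plane of the back of the upright leg. Axes as the bracket's.
- bracket_bent: steel angle bracket, 40 mm wide, 8 mm thick, standing on its 80 mm foot. Origin: centre of the foot's underside; x along the foot from heel (-40 mm) to toe (+40), y across, z up. Bent out of square: its leg starts at the heel and leans 25 degrees from upright in over the foot, its top about 74 mm above the underside; half-way up the leg's centreline is at x -19 mm, z 38 mm.
- bent_heel (a point): on the bent bracket: mid-width of the heel edge at the underside (bracket x -40 mm)
- bent_toe (a point): on the bent bracket: mid-width of the toe edge at the underside (bracket x +40 mm)
- bent_tip (a point): on the bent bracket: middle of the leg's top end face (bracket x -3 mm, z 74 mm)
- scrap_bin: open-topped grey sheet-steel bin, fixed; 200 mm (x) by 180 mm (y) outside, 70 mm high, walls and floor 4 mm; two thin flat offcuts (4 mm) are fixed to its floor. Origin: centre of its underside. It may stand to the robot's left or right, the rework plate on the other side.
- rework_plate: flat aluminium plate, fixed; 180 mm (x) by 160 mm (y), 10 mm thick; along its -x edge (nearest the robot) a dark steel stop bar, 12 mm wide, 140 mm long along y, rises 12 mm above the plate's top. Origin: centre of its underside.
- stop (a point): middle of the stop bar's face that looks to the plate's +x (plate x -64 mm), at the plate's top surface (10 mm above the table). Axes as the plate's: the bracket's heel goes against it, its foot pointing to +x.
- hammer: bystander: hammer 260 mm long lying on the far side; origin under its middle, x along the handle towards the head
- paste_jar: bystander: white closed jar, 72 mm across and 75 mm high; origin centre of its underside
- clamp: bystander: steel bar clamp lying flat, bar 200 mm long along its x, jaws 90 mm towards its y, 20 mm high; origin on the table under the bar's middle
Things that resemble listed ones, but are neither listed nor needed, are in the scene too. What is shaped like the bracket_short but turquoise or yellow is not meant.

How it is judged:
By the outcome, as a careful person would: the job done as asked, in the order asked, and still so for the second after the job is handed in, with the robot touching nothing.
It also fails if it takes over 61 s, if anything falls off the work surface, if the arm or the gripper's body presses on something with over 40 N, if the wrist force passes 120 N, or if a joint passes its speed limit or range.

ROBOT

A 6-joint arm with a two-finger parallel gripper is mounted at the origin on the work surface. World frame = base frame: x ahead of the robot, y to its left, z up, the work surface at z = 0. Lengths are in m, angles in rad, forces in N, time in s.
With the tool pointing down it reaches from about 0.325 to 0.85 m from the base axis. Payload 4.4 kg.
Tool frame: the origin (TCP) lies midway between the tips of the shut fingers; the grasp point (between the pads) lies 19 mm behind it; z points along the fingers, y is the line along which they close (so a half turn about z gives the same grasp; the last joint's range is limited). The gripper opens to 94 mm and grips with 3 to 60 N. Pads are 16 mm wide; open, the fingers measure 119 mm over their backs; the gripper's body (75 mm by 177 mm) begins 78 mm behind the grasp point.
Start: joints at [1.079, 0.207, 1.542, -0, 1.393, -0.15], TCP at [0.192, 0.542, 0.205] pointing down, gripper open.
Joint ranges: [-2.73, 2.73], [-0.86, 2.22], [0.23, 2.46], [-1.11, 4.25], [0.08, 2.63], [-2.82, 2.82]. Speed limits (rad/s): [2.79, 2.79, 3.14, 3.14, 3.14, 3.14].

INTERFACE

Orientations are given as a unit quaternion [w, x, y, z].
In Python, from station import env gives the robot as it stands. The module is installed in compiled form; this text tells all that it offers.
- The arm moves only by the tool apply_moves, never from a script. Its argument "series" is a list that holds one entry, the list of rows, each a list of 6 numbers: the shift along the tool's x, y, z in mm, then the turn, a rotation vector about the tool's x, y, z in rad. A call has 1 to 5 rows; each row is the pose to reach, as a shift and turn from the pose commanded when the call began, along the tool's axes at that moment; what a row does not reach only later rows make up. A row lasts 1/12 s, in which the tool goes at most 41.7 mm and 7.16 degrees, less where a joint would pass 70% of its speed; a pose out of reach is approached as far as the arm can. A call with a gripper value outside its range is refused whole. "claw" is the finger opening in mm, from 0 to 94, set as the call begins (left out, the last holds). The fingers move at their own pace and stop on an object; the grip force is fixed at half the most. Time passes only in rows, so rows that repeat a pose let the fingers close. It gives the time, the measured TCP pose, the force, the opening and the grip force at its end, in the units of the state.
- env.sense(): the state, without advancing time (a new reading comes with each control period).
- env.get_image(name): name is "scene" or "side" or "wrist"; returns the picture (480x640x3 uint8, red, green, blue); there is no depth.
- env.calibration(name): a dict with "fx", "fy", "cx", "cy" (pixels), "T" (4x4, takes a point from camera to world coordinates). Camera axes: x right, y down, z forward; pixel columns grow to the right and rows downward; lengths in m; the calibration is good to about 2 mm. The wrist camera is an equidistant fisheye: a pixel r from the principal point sees the ray r / f radians off the axis. A picture is of the moment at which its call begins: read the wrist's pose just before it. calibration takes no time and is no camera call; for the wrist camera it gives the pose at the moment of the call.
- env.hand_in(): hands the job in; it is judged then, once.
The state is a dict: "time": time; "joints": joint angles; "joint_vel": joint speeds; "effort": joint torques, N m; "position": TCP position; "tcp_rot": TCP orientation; "contact_force": force on the tool from outside, world axes, zero at the start; "wrist_torque": the same for the moment, N m; "finger_gap": opening from 0.0 (shut) to 1.0 (fully open); "gripper_force": force on a finger pad.
Only numpy, scipy, OpenCV 4.12 (cv2) and the standard library are available. Lean on these libraries where they do the work, as an engineer would, in place of code of your own. Each camera call takes 0.05 s, during which the arm holds its last target. There are 200 camera calls.

## Working session

There is one attempt and no reset: what is moved stays moved. The work goes in short steps, Python scripts to look and compute and a tool call to move; the robot and the scene stay as the last step left them, time stands still between calls to the robot, and variables do not carry over. Pictures are saved under pics/ and viewed, at most 10 in all, crops included, and the job is handed in when it is done.

Besides the shell and the picture viewer there is one more tool, called in YAML: its name, and indented under it one key for each argument. apply_moves: Moves the arm, as the interface text tells. Its arguments: {"type":"object","properties":{"series":{"type":"array"},"claw":{"type":"number"}},"required":["series"]}

```bash
mkdir -p pics; cat > h.py <<'E'
import numpy as np, cv2, json
from station import env
def snap(n,f):
    c=env.calibration(n); im=env.get_image(n); cv2.imwrite(f'pics/{f}.png',cv2.cvtColor(im,cv2.COLOR_RGB2BGR))
    json.dump({k:np.array(v).tolist() for k,v in c.items()},open(f'pics/{f}.json','w'))
def cal(f): return {k:np.array(v) for k,v in json.load(open(f'pics/{f}.json')).items()}
def ray(c,u,v,fish=False):
    x=(u-c['cx'])/c['fx'];y=(v-c['cy'])/c['fy']
    if fish:
        r=np.hypot(x,y);d=np.array([np.sin(r)*x/r,np.sin(r)*y/r,np.cos(r)])
    else: d=np.array([x,y,1.]);d/=np.linalg.norm(d)
    return c['T'][:3,3],c['T'][:3,:3]@d
def onz(c,u,v,z,fish=False):
    o,d=ray(c,u,v,fish); return o+d*(z-o[2])/d[2]
def tri(*rs):
    A=0;b=0
    for o,d in rs:
        P=np.eye(3)-np.outer(d,d);A=A+P;b=b+P@o
    p=np.linalg.solve(A,b); return p,[round(1e3*np.linalg.norm((np.eye(3)-np.outer(d,d))@(p-o)),1) for o,d in rs]
def proj(c,p):
    q=np.linalg.inv(c['T'])@np.append(p,1);return c['cx']+c['fx']*q[0]/q[2],c['cy']+c['fy']*q[1]/q[2]
E
python3 - <<'E'
from h import *
for n in("scene","side","wrist"):
    snap(n,n+'0'); c=cal(n+'0'); print(n,c['fx'],c['T'].round(3).tolist())
print(env.sense())
E
```

```text
scene 548.1615457500726 [[-0.689, 0.45, -0.568, 1.209], [0.724, 0.401, -0.561, 0.631], [-0.025, -0.798, -0.602, 0.758], [0.0, 0.0, 0.0, 1.0]]
side 534.3822792892678 [[0.854, -0.316, 0.414, 0.028], [-0.521, -0.502, 0.691, -0.885], [-0.01, -0.805, -0.593, 0.805], [0.0, 0.0, 0.0, 1.0]]
wrist 371.64829954431775 [[0.334, 0.916, 0.221, 0.127], [0.943, -0.325, -0.079, 0.564], [-0.0, 0.235, -0.972, 0.384], [0.0, 0.0, 0.0, 1.0]]
{'time': 0.15, 'joints': array([ 1.07951342e+00,  2.07256339e-01,  1.54257518e+00, -1.60076714e-05,
        1.39349181e+00, -1.50507094e-01]), 'joint_vel': array([ 0.00137948, -0.00242576, -0.00311992, -0.00244178,  0.00241698,
       -0.0002426 ]), 'effort': array([-3.43949814e-04, -3.71310461e+01, -2.81813836e+01,  6.99205650e-02,
        3.26710346e-02, -9.59042654e-05]), 'position': array([0.19190769, 0.54139065, 0.20456333]), 'tcp_rot': array([-2.65466780e-04,  1.69563188e-01,  9.85518938e-01, -8.23651191e-04]), 'contact_force': array([-0.00140927,  0.6591309 , -0.55085493]), 'wrist_torque': array([ 0.04880578, -0.02150906,  0.0157021 ]), 'gripper_force': 0.0, 'finger_gap': 0.9983704708043285}
```

View pics/scene0.png

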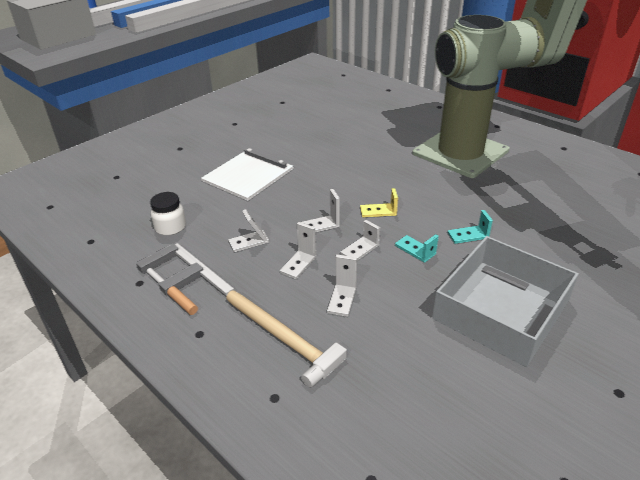

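View pics/side0.png

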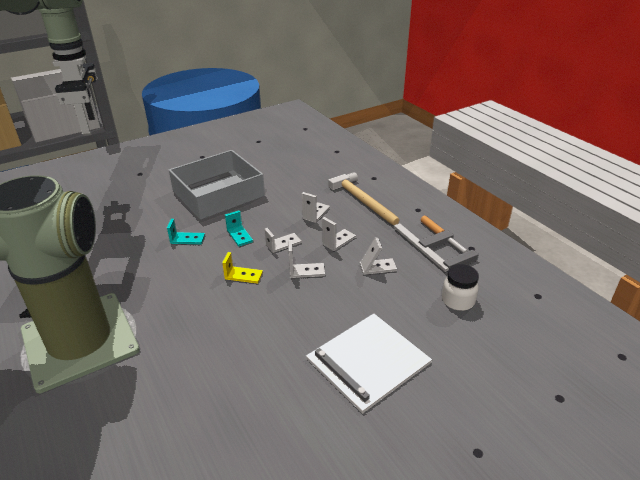

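The scene view shows the bent bracket near (248,232), the short one near (362,243), the plate near (248,173) and the bin near (508,300). In the side view they are at (378,262), (284,241), (368,358) and (217,184). I'll enlarge these for corner picking.

```bash
cat > tile.py <<'E'
import cv2,numpy as np
def tile(specs,out):
    ts=[]
    for f,x,y,w in specs: # w width, h=.75w -> 400x300
        im=cv2.imread(f'pics/{f}.png'); h=w*3//4; s=400/w
        t=cv2.resize(im[y:y+h,x:x+w],(400,300),interpolation=cv2.INTER_CUBIC)
        for k in range(0,w,10): 
            p=int(k*s); cv2.line(t,(p,0),(p,6),(0,0,255),1); cv2.putText(t,str(x+k),(p,15),0,.3,(0,0,255))
        for k in range(0,h,10):
            p=int(k*s); cv2.line(t,(0,p),(6,p),(0,0,255),1); cv2.putText(t,str(y+k),(8,p+4),0,.3,(0,0,255))
        ts.append(t)
    cv2.imwrite(f'pics/{out}.png',np.vstack([np.hstack(ts[:2]),np.hstack(ts[2:])]))
E
python3 - <<'E'
from tile import tile
tile([('scene0',212,200,80),('scene0',325,210,80),('side0',340,228,80),('side0',250,215,80)],'t1')
tile([('scene0',195,140,120),('side0',300,305,140),('scene0',425,225,160),('side0',160,145,120)],'t2')
E
```

```text
(no output)
```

View pics/t1.png

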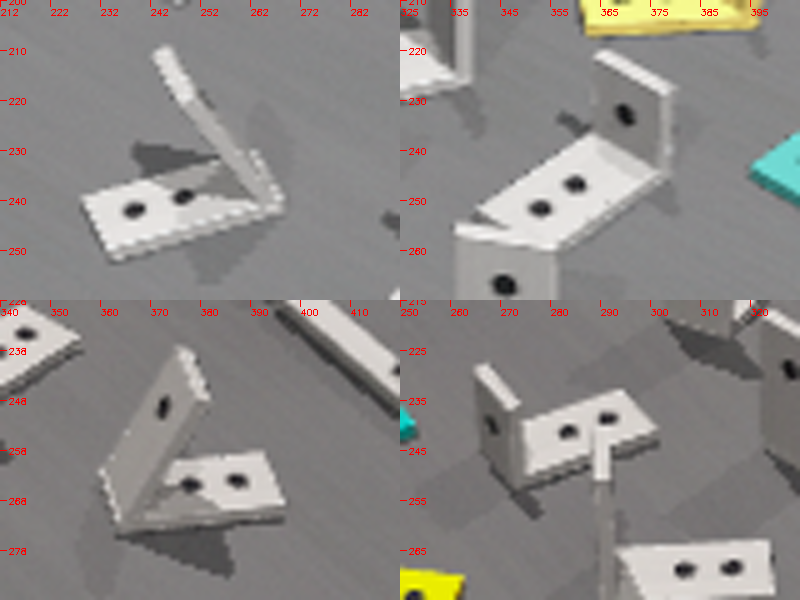

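View pics/t2.png

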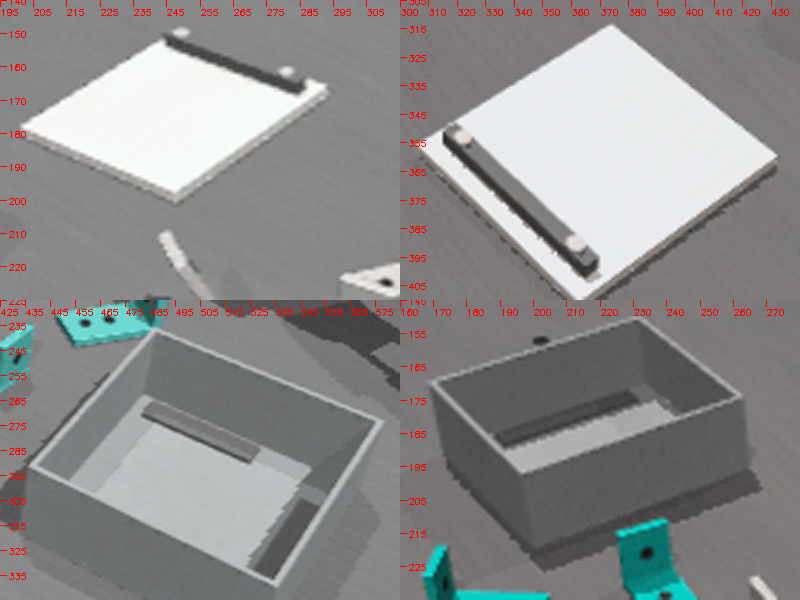

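From the enlarged views I read the corners of the bent bracket (scene toe (235.6,252.4), heel (268.8,242.4), tip (247,215)), the short bracket, the plate and the bin in both images. Next I fit their poses with z left free as a check.

```bash
cat > fit.py <<'E'
from h import *
from scipy.optimize import least_squares
S,D=cal('scene0'),cal('side0')
def fit(name,obs,x0):
    def pts(q):
        c,s=np.cos(q[3]),np.sin(q[3]);R=np.array([[c,-s,0],[s,c,0],[0,0,1]])
        return [(R@(np.array(o[1])/1e3)+q[:3]) for o in obs]
    def res(q): return np.ravel([np.array(proj(o[0],p))-o[2] for o,p in zip(obs,pts(q))])
    r=least_squares(res,x0,loss='soft_l1',f_scale=1.)
    print(name,r.x.round(4),'yawdeg',np.degrees(r.x[3]).round(1),'res',res(r.x).round(1).tolist());return r.x
fit('bent',[(S,(40,20,0),(235.6,252.4)),(S,(40,-20,8),(228.4,239.6)),(S,(-40,20,0),(268.8,242.4)),(S,(-3,0,74),(247,215.2)),
 (D,(40,20,8),(393,258.4)),(D,(40,-20,8),(396.8,270.4)),(D,(40,-20,0),(396.8,272)),(D,(-40,-20,0),(364,274.8)),(D,(-40,20,0),(360,263)),(D,(-3,0,74),(378.8,242.6))],[.55,0,0,-.7])
fit('short',[(S,(40,20,8),(356.2,259.4)),(S,(40,-20,8),(341,252.4)),(S,(-40,-20,50),(365,220)),(S,(-40,20,50),(380,227.6)),(S,(-32,20,50),(378.6,229)),(S,(-40,20,0),(378,246)),
 (D,(40,20,8),(295,233)),(D,(40,-20,8),(301.4,240.4)),(D,(-40,20,50),(265,228)),(D,(-40,-20,50),(273,236.5)),(D,(-40,-20,0),(274.5,252.6))],[.5,.1,0,0])
fit('plate',[(S,(90,-80,10),(201,177.8)),(S,(90,80,10),(248.1,197.9)),(S,(-90,80,10),(293.4,167.6)),(S,(-64,-70,10),(245.1,153.5)),(S,(-64,70,10),(285.9,168.2)),
 (D,(90,-80,10),(432,360)),(D,(90,80,10),(374.2,313.8)),(D,(-90,80,10),(308.8,359.3)),(D,(-64,70,22),(321,348)),(D,(-64,-70,22),(369,394))],[.4,-.3,0,0])
fit('bin',[(S,(100,-90,70),(437,291)),(S,(100,90,70),(535.8,341)),(S,(-100,90,70),(578.2,273.8)),(S,(-100,-90,70),(487.8,237)),
 (D,(100,-90,70),(263.5,174.1)),(D,(100,90,70),(232.9,150.4)),(D,(-100,90,70),(169,169.6)),(D,(-100,-90,70),(196.6,197.5))],[.5,.4,0,0])
# other items: rough foot/leg positions (scene px on table)
for n,u,v in [('b1 toe',316,231),('b1 heel',338,224),('b2 toe',295,271),('b2 heel',308,253),('b3 toe',340,308),('b3 heel',345,288),('jar',168,228),('clampjaw',185,276),('yel',395,212),('turq',436,258),('hamhead',325,365)]: print(n,onz(S,u,v,.004).round(3))
E
python3 fit.py
```

```text
bent [ 6.461e-01 -1.362e-01 -3.000e-04 -4.156e-01] yawdeg -23.8 res [-2.5, 0.3, -0.7, -0.4, -0.4, 0.6, -0.9, -0.2, -0.5, -0.1, -0.0, -1.3, -0.3, -0.3, -1.4, 0.2, -0.9, 1.0, -0.5, 0.2]
short [ 0.5047  0.0639 -0.      0.0027] yawdeg 0.2 res [-1.6, 1.7, -0.9, 0.4, -0.2, -0.1, -0.5, -0.2, -1.5, 0.2, 0.4, -0.3, -1.6, -1.2, -0.0, -0.6, -0.8, 0.2, -1.2, -0.1, -1.4, 0.4]
plate [ 0.4633 -0.3502 -0.001   0.1238] yawdeg 7.1 res [-0.4, 0.2, -1.2, 0.1, -0.4, -1.6, -1.0, 0.6, -2.1, 1.0, -0.2, 0.1, -0.6, -0.2, -3.4, -3.7, -1.9, -0.1, 0.1, 1.3]
bin [ 0.4603  0.3724 -0.0008  0.0692] yawdeg 4.0 res [-1.1, 1.1, -0.5, 0.0, 0.4, 0.6, -1.3, -0.4, -0.8, -0.0, -1.3, -0.8, -0.8, -0.2, -0.7, -0.3]
b1 toe [ 0.521 -0.049  0.004]
b1 heel [ 0.469 -0.03   0.004]
b2 toe [0.646 0.01  0.004]
b2 heel [ 0.587 -0.009  0.004]
b3 toe [0.662 0.148 0.004]
b3 heel [0.615 0.119 0.004]
jar [ 0.738 -0.309  0.004]
clampjaw [ 0.807 -0.146  0.004]
yel [0.346 0.038 0.004]
turq [0.42  0.201 0.004]
hamhead [0.779 0.217 0.004]
```

Both brackets and both targets come out at z ≈ 0, with sensible sizes and reach. Next I go above the bent bracket.

```bash
cat > go.py <<'E'
# go.py x y z yawdeg(of tool y, mod 180) : shift from current pose, tool axes (tool down); prints whole move
import sys
from h import *
from scipy.spatial.transform import Rotation as Ro
def go(x,y,z,yaw):
    s=env.sense();w=s['tcp_rot'];R=Ro.from_quat([*w[1:],w[0]])
    t=R.inv().apply(np.array([x,y,z])-s['position'])*1e3
    dy=np.array([np.cos(np.radians(yaw)),np.sin(np.radians(yaw)),0.])
    Y=R.as_matrix()[:,1]
    if Y@dy<0: dy=-dy
    T=Ro.from_matrix(np.c_[np.cross(dy,[0,0,-1]),dy,[0,0,-1]])
    print('t',round(s['time'],2),'pos',s['position'].round(4),'yaw',np.degrees(np.arctan2(Y[1],Y[0])).round(2),'shift mm',t.round(1),'turn',(R.inv()*T).as_rotvec().round(4),'F',s['contact_force'].round(1),'gap mm',round(94*s['finger_gap'],1),'grip',round(s['gripper_force'],1))
if __name__=='__main__': go(*map(float,sys.argv[1:]))
E
python3 go.py .6296 -.1289 .2 66.2
```

```text
t 0.15 pos [0.1919 0.5414 0.2046] yaw 70.48 shift mm [-636.5 -485.5    5.2] turn [-0.0017 -0.0002  0.0746] F [-0.   0.7 -0.6] gap mm 93.8 grip 0.0
```

apply_moves:
  series:
    - [[-32,-24,0,0,0,0],[-64,-48,0,0,0,0],[-96,-73,0,0,0,0],[-128,-97,0,0,0,0],[-159,-121,0,0,0,0]]
  claw: 64

```text
time: 0.57
position: [0.302, 0.373, 0.2051]
tcp_rot: [-0.0, 0.169, 0.986, -0.0]
contact_force: [1.5, 0.8, 0.3]
finger_gap: 0.696
gripper_force: 0.0
```

apply_moves:
  series:
    - [[-32,-24,0,0,0,0],[-64,-48,0,0,0,0],[-96,-73,0,0,0,0],[-128,-97,0,0,0,0],[-159,-121,0,0,0,0]]

```text
time: 0.98
position: [0.4116, 0.2057, 0.2054]
tcp_rot: [0.0, 0.17, 0.986, 0.0]
contact_force: [0.4, 0.3, -0.9]
finger_gap: 0.679
gripper_force: 0.0
```

apply_moves:
  series:
    - [[-32,-24,0,0,0,0],[-64,-48,0,0,0,0],[-96,-73,0,0,0,0],[-128,-97,0,0,0,0],[-159,-121,0,0,0,0]]

```text
time: 1.4
position: [0.521, 0.0384, 0.2052]
tcp_rot: [-0.0, 0.17, 0.985, 0.0]
contact_force: [0.4, 0.9, 0.1]
finger_gap: 0.684
gripper_force: 0.0
```

apply_moves:
  series:
    - [[-32,-24,0,0,0,0],[-64,-48,0,0,0,0],[-96,-73,0,0,0,0],[-128,-97,0,0,0,0.04],[-159,-121,0,0,0,0.075]]

```text
time: 1.82
position: [0.6304, -0.1287, 0.2048]
tcp_rot: [-0.0, 0.208, 0.978, 0.0]
contact_force: [0.6, 0.2, 0.1]
finger_gap: 0.679
gripper_force: 0.0
```

```bash
python3 - <<'E'
from go import *
go(.6296,-.1289,.2,66.2); snap('wrist','w1')
E
```

```text
t 1.82 pos [ 0.6304 -0.1287  0.2048] yaw 66.04 shift mm [ 0.6 -0.5  4.8] turn [ 0.     -0.0008 -0.0027] F [0.6 0.2 0.1] gap mm 63.8 grip 0.0
```

View pics/w1.png

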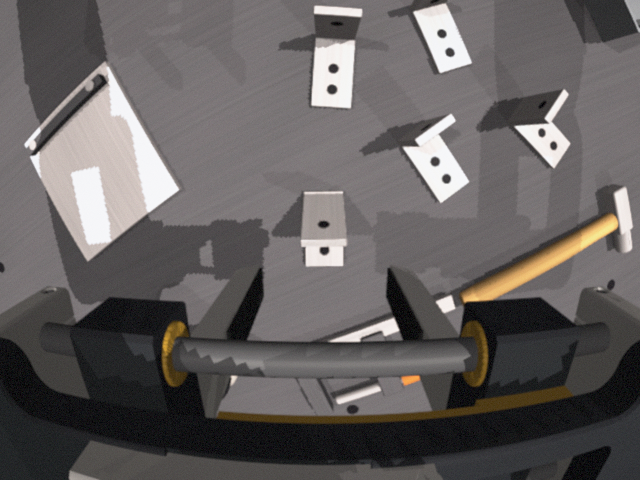

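The wrist view shows the bent bracket straight ahead: heel edge at (323,191), toe at (324,266), tip at (324,242). The plate corners are at (180,187), (88,260) and (107,63), and the bar runs from (36,150) to (103,77). I'll check these against the fit.

```bash
python3 - <<'E'
from h import *
c=cal('w1'); S,D=cal('scene0'),cal('side0')
print('heel',onz(c,323,191,0,1).round(4),'toe',onz(c,324.5,267,.006,1).round(4),'tip',onz(c,324,243,.074,1).round(4))
print('toe z tri',tri(ray(c,343,267,1),ray(D,393,258.4),ray(S,235.3,251.9)))
print('tip tri',tri(ray(c,324,243,1),ray(S,247,215.2),ray(D,378.8,242.6)))
for n,u,v in[('+x-y?',180,187),('+x',88,260),('-x',107,63),('far-',32,155)]: print(n,onz(c,u,v,.01,1).round(4))
print('short toe',onz(c,441,72.5,.008,1).round(4),onz(c,470,64,.008,1).round(4))
q=(.6461,-.1362,-.4156)
for n,x,z in('heel',-.04,0),('toe',.04,0),('tip',-.003,.074): print('model',n,q[0]+x*np.cos(q[2]),q[1]+x*np.sin(q[2]),z)
E
```

```text
heel [ 0.6079 -0.1201  0.    ] toe [ 0.6825 -0.1515  0.006 ] tip [ 0.6417 -0.134   0.074 ]
toe z tri (array([ 0.69099725, -0.13171174,  0.00451596]), [np.float64(1.7), np.float64(2.9), np.float64(4.0)])
tip tri (array([ 0.64290712, -0.13431999,  0.07352346]), [np.float64(1.1), np.float64(1.1), np.float64(2.0)])
+x-y? [ 0.5389 -0.2559  0.01  ]
+x [ 0.5601 -0.4147  0.01  ]
-x [ 0.3671 -0.28    0.01  ]
far- [ 0.4039 -0.4322  0.01  ]
short toe [0.5405 0.0437 0.008 ] [0.5422 0.0794 0.008 ]
model heel 0.6095050303268007 -0.12005044289716824 0
model toe 0.6826949696731993 -0.15234955710283174 0
model tip 0.6433553772745101 -0.1349887832172876 0.074
```

apply_moves:
  series:
    - [[0,0,40,0,0,0],[0,0,80,0,0,0],[0,0,120,0,0,0],[0,0,155,0,0,0],[0,0,182,0,0,0]]

```text
time: 2.28
position: [0.6272, -0.1259, 0.0193]
tcp_rot: [-0.003, 0.206, 0.978, 0.0]
contact_force: [-0.7, -0.0, -0.2]
finger_gap: 0.678
gripper_force: 0.0
```

apply_moves:
  series:
    - [[0,0,2,0,0,0],[0,0,2,0,0,0],[0,0,2,0,0,0],[0,0,2,0,0,0],[0,0,2,0,0,0]]
  claw: 25

```text
time: 2.7
position: [0.6319, -0.1276, 0.0243]
tcp_rot: [0.002, 0.206, 0.978, -0.0]
contact_force: [-0.3, -1.4, 1.2]
finger_gap: 0.425
gripper_force: 30.0
```

apply_moves:
  series:
    - [[0,0,-10,0,0,0],[0,0,-30,0,0,0],[0,0,-70,0,0,0],[0,0,-110,0,0,0],[0,0,-150,0,0,0]]

```text
time: 3.12
position: [0.6292, -0.1263, 0.1737]
tcp_rot: [-0.0, 0.206, 0.978, 0.0]
contact_force: [0.7, -0.2, -2.9]
finger_gap: 0.424
gripper_force: 30.0
```

```bash
python3 - <<'E'
from go import *
snap('wrist','w2')
# bin pose yaw .069; bracket origin target at bin (0,-.028); grasp bracket x -.018
b=.0692;c,s=np.cos(b),np.sin(b)
x,y=.4603+c*-.018+s*.028,.3724+s*-.018-c*.028
print(x,y); go(x,y,.2,90+np.degrees(b))
E
```

```text
0.444279134523181 0.34322240809501803
t 3.17 pos [ 0.6351 -0.1283  0.1851] yaw 66.19 shift mm [364.6 354.4 -20.5] turn [-0.0025  0.0174 -0.4847] F [2.8 0.2 3. ] gap mm 39.5 grip 30.0
```

View pics/w2.png

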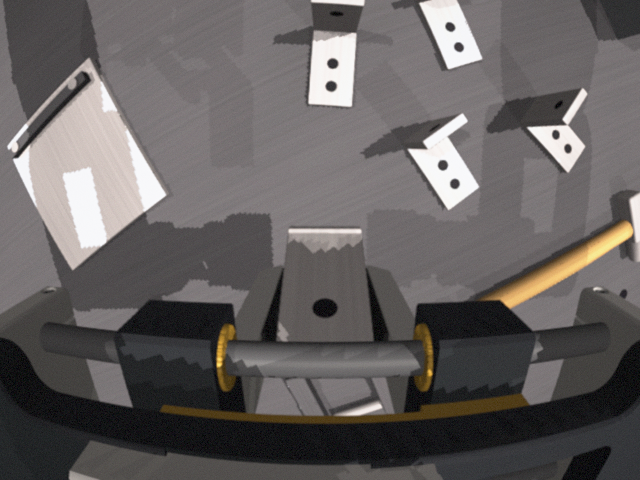

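The wrist view shows the bent bracket held between the fingers, heel edge at (323,231), clear of the table. On to the bin.

apply_moves:
  series:
    - [[28,27,-5,0,0,0],[56,54,-10,0,0,0],[84,81,-15,0,0,0],[112,108,-20,0,0,0],[140,136,-25,0,0,0]]

```text
time: 3.58
position: [0.5556, 0.0556, 0.1974]
tcp_rot: [0.001, 0.207, 0.978, 0.0]
contact_force: [0.8, 0.5, -3.1]
finger_gap: 0.425
gripper_force: 30.0
```

apply_moves:
  series:
    - [[28,27,0,0,0,0],[56,54,0,0,0,0],[84,81,0,0,0,0],[112,108,0,0,0,0],[140,136,0,0,0,0]]

```text
time: 4.0
position: [0.4824, 0.2367, 0.1973]
tcp_rot: [0.001, 0.206, 0.978, 0.0]
contact_force: [1.0, 0.7, -3.4]
finger_gap: 0.425
gripper_force: 30.0
```

apply_moves:
  series:
    - [[20,20,0,0,0,-0.1],[40,40,0,0,0,-0.22],[60,60,0,0,0,-0.34],[76,76,0,0,0,-0.45],[84,83,0,0,0,-0.485]]

```text
time: 4.42
position: [0.4388, 0.3476, 0.1972]
tcp_rot: [0.0, -0.038, 0.999, 0.001]
contact_force: [0.4, 0.2, -2.8]
finger_gap: 0.423
gripper_force: 30.0
```

apply_moves:
  series:
    - [[0,0,10,0,0,0],[0,0,20,0,0,0],[0,0,20,0,0,0],[0,0,20,0,0,0],[0,0,20,0,0,0]]

```text
time: 4.83
position: [0.4407, 0.3436, 0.1759]
tcp_rot: [-0.0, -0.033, 0.999, -0.0]
contact_force: [0.2, -0.4, -2.6]
finger_gap: 0.423
gripper_force: 30.0
```

```bash
python3 - <<'E'
from go import *
snap('scene','s2');snap('side','d2')
go(.4443,.3432,.033,94)
from tile import tile
tile([('scene0',0,0,8),('scene0',0,0,8),('scene0',0,0,8),('scene0',0,0,8)],'x')
tile([('s2',420,160,200),('d2',130,70,180),('s2',440,200,120),('d2',160,90,100)],'t3')
E
```

```text
t 4.93 pos [0.441  0.3442 0.1767] yaw 93.85 shift mm [ -3.1  -1.2 143.7] turn [ 0.0001  0.0005 -0.0026] F [ 0.2  0.1 -3.3] gap mm 39.5 grip 30.0
```

View pics/t3.png

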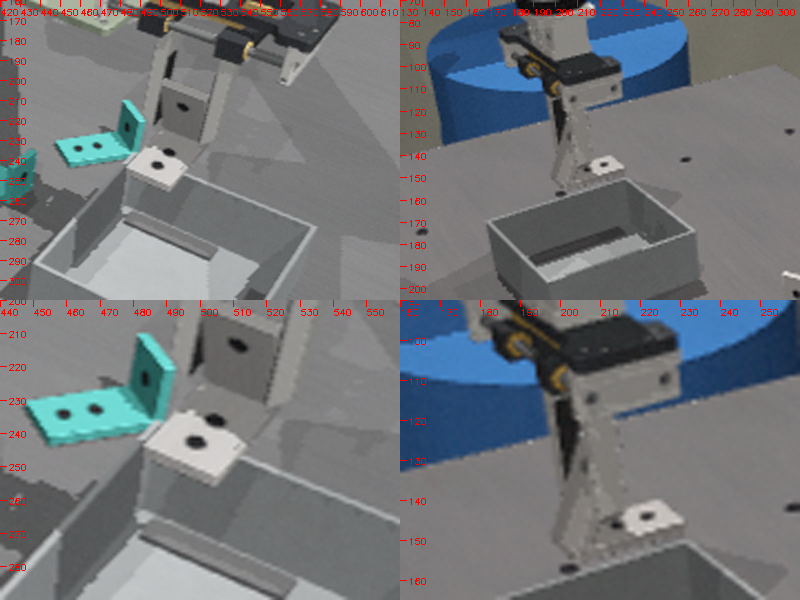

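The bracket is held level over the bin: foot near (487,243) in the scene view and (213,144) in the side view. I'll lower it.

apply_moves:
  series:
    - [[-3,0,36,0,0,0],[-3,0,72,0,0,0],[-3,0,105,0,0,0],[-3,0,130,0,0,0],[-3,0,140,0,0,0]]

```text
time: 5.35
position: [0.4407, 0.3431, 0.0325]
tcp_rot: [-0.003, -0.034, 0.999, -0.002]
contact_force: [-0.6, 0.5, -3.0]
finger_gap: 0.428
gripper_force: 30.0
```

apply_moves:
  series:
    - [[0,0,2,0,0,0],[0,0,4,0,0,0],[0,0,6,0,0,0],[0,0,8,0,0,0],[0,0,8,0,0,0]]

```text
time: 5.77
position: [0.4444, 0.3458, 0.0299]
tcp_rot: [0.001, -0.035, 0.999, 0.001]
contact_force: [0.0, -0.3, -3.1]
finger_gap: 0.422
gripper_force: 30.0
```

apply_moves:
  series:
    - [[0,0,1.5,0,0,0],[0,0,3,0,0,0],[0,0,3,0,0,0],[0,0,3,0,0,0]]

```text
time: 6.1
position: [0.4443, 0.3458, 0.0283]
tcp_rot: [0.001, -0.035, 0.999, 0.0]
contact_force: [-2.5, -1.8, 8.9]
finger_gap: 0.423
gripper_force: 30.0
```

apply_moves:
  series:
    - [[0,0,0,0,0,0],[0,0,0,0,0,0],[0,0,0,0,0,0],[0,0,0,0,0,0]]
  claw: 58

```text
time: 6.43
position: [0.4436, 0.3454, 0.0257]
tcp_rot: [0.0, -0.035, 0.999, 0.0]
contact_force: [0.3, 1.0, 0.6]
finger_gap: 0.616
gripper_force: 0.0
```

apply_moves:
  series:
    - [[0,0,-20,0,0,0],[0,0,-50,0,0,0],[0,0,-75,0,0,0],[0,0,-75,0,0,0],[0,0,-75,0,0,0]]

```text
time: 6.85
position: [0.4447, 0.346, 0.1023]
tcp_rot: [0.002, -0.035, 0.999, 0.001]
contact_force: [-1.3, -0.6, -0.3]
finger_gap: 0.62
gripper_force: 0.0
```

```bash
python3 - <<'E'
from go import *
snap('wrist','w3');snap('side','d3');snap('scene','s3')
go(.4443,.3432,.1,94)
a=cv2.imread('pics/w3.png');b=cv2.imread('pics/s3.png')[160:360,400:600];d=cv2.imread('pics/d3.png')[100:250,130:330]
r=np.vstack([cv2.resize(b,(300,300)),cv2.resize(d,(300,225))])
o=np.zeros((525,800,3),np.uint8);o[:375,:500]=cv2.resize(a,(500,375));o[:,500:]=r;cv2.imwrite('pics/t4.png',o)
E
```

```text
t 7.0 pos [0.4421 0.3445 0.0988] yaw 93.97 shift mm [-2.1 -1.5 -1.2] turn [-0.0013 -0.0028 -0.0006] F [ 0.2 -0.2 -0.6] gap mm 58.0 grip 0.0
```

View pics/t4.png

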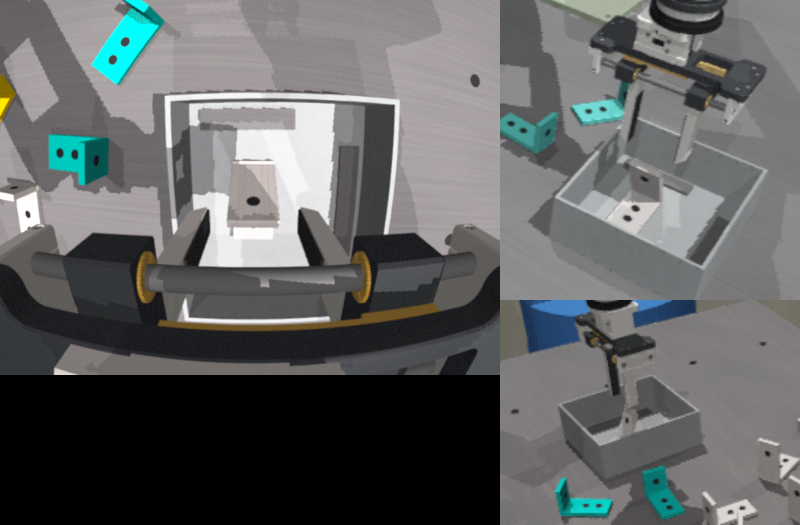

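The bracket now stands fully inside the bin: wrist tile (253,200), clear of both offcuts. Its tip is about 8 mm above the rim, so I'll tip it onto its side with the shut fingers to get all of it below the rim.

apply_moves:
  series:
    - [[-5,-15,-10,0,0,0],[-10,-40,-10,0,0,0],[-10,-40,-10,0,0,0],[-10,-40,-10,0,0,0],[-10,-40,-10,0,0,0]]
  claw: 0

```text
time: 7.42
position: [0.455, 0.3058, 0.1091]
tcp_rot: [-0.001, -0.034, 0.999, -0.0]
contact_force: [0.1, -0.5, -0.1]
finger_gap: 0.296
gripper_force: 0.0
```

apply_moves:
  series:
    - [[0,0,15,0,0,0],[0,0,30,0,0,0],[0,0,46,0,0,0],[0,0,46,0,0,0]]

```text
time: 7.75
position: [0.4525, 0.3053, 0.0605]
tcp_rot: [-0.004, -0.035, 0.999, -0.001]
contact_force: [0.6, -0.5, -0.5]
finger_gap: 0.021
gripper_force: 0.0
```

apply_moves:
  series:
    - [[0,12,0,0,0,0],[0,24,0,0,0,0],[0,36,0,0,0,0],[0,48,0,0,0,0],[0,60,0,0,0,0]]

```text
time: 8.17
position: [0.4523, 0.3682, 0.0655]
tcp_rot: [0.001, -0.035, 0.999, 0.001]
contact_force: [-0.5, 0.3, -0.5]
finger_gap: 0.005
gripper_force: 0.0
```

apply_moves:
  series:
    - [[0,4,0,0,0,0],[0,4,-20,0,0,0],[0,4,-60,0,0,0],[0,4,-100,0,0,0],[0,4,-140,0,0,0]]
  claw: 36

```text
time: 8.58
position: [0.4508, 0.37, 0.2055]
tcp_rot: [-0.001, -0.035, 0.999, -0.0]
contact_force: [0.9, -0.6, -0.2]
finger_gap: 0.325
gripper_force: 0.0
```

```bash
python3 - <<'E'
from go import *
snap('wrist','w4');snap('side','d4');snap('scene','s4')
# grasp short: leg mid-thickness bracket x=-36, closing along x
go(.503-.036,.063,.2,0)
a=cv2.imread('pics/w4.png');b=cv2.imread('pics/s4.png')[160:360,400:600];d=cv2.imread('pics/d4.png')[100:250,130:330]
r=np.vstack([cv2.resize(b,(300,300)),cv2.resize(d,(300,225))])
o=np.zeros((525,800,3),np.uint8);o[:375,:500]=cv2.resize(a,(500,375));o[:,500:]=r;cv2.imwrite('pics/t5.png',o)
E
```

```text
t 8.73 pos [0.4543 0.372  0.2098] yaw 93.99 shift mm [   8.9 -309.1    8.2] turn [-0.0031  0.011  -1.5012] F [ 0.2 -0.6 -0.5] gap mm 35.6 grip 0.0
```

View pics/t5.png

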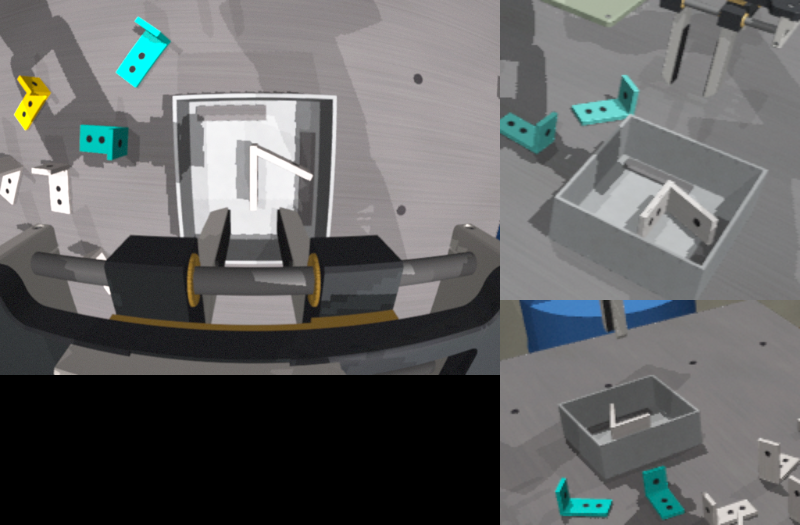

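The tiles show the bent bracket lying on its side, wholly inside the bin and below the rim (heel (255,148), tip (312,178) in the wrist tile). Now the short bracket. The turn has to be the positive way round to stay within the last joint's range.

apply_moves:
  series:
    - [[2,-40,0,0,0,0.1],[4,-80,0,0,0,0.22],[6,-120,0,0,0,0.34],[8,-160,0,0,0,0.46],[9,-200,0,0,0,0.58]]

```text
time: 9.15
position: [0.4546, 0.1681, 0.2025]
tcp_rot: [-0.002, 0.255, 0.967, -0.001]
contact_force: [0.4, -0.3, -0.1]
finger_gap: 0.383
gripper_force: 0.0
```

apply_moves:
  series:
    - [[0,0,0,0,0,0.12],[0,0,0,0,0,0.24],[0,0,0,0,0,0.36],[0,0,0,0,0,0.48],[0,0,0,0,0,0.6]]

```text
time: 9.57
position: [0.4551, 0.1693, 0.2025]
tcp_rot: [-0.001, 0.53, 0.848, -0.001]
contact_force: [0.7, 0.3, -0.6]
finger_gap: 0.385
gripper_force: 0.0
```

apply_moves:
  series:
    - [[0,0,0,0,0,0.12],[0,0,0,0,0,0.24],[0,0,0,0,0,0.36],[0,0,0,0,0,0.46],[0,0,0,0,0,0.46]]

```text
time: 9.98
position: [0.4552, 0.1696, 0.2026]
tcp_rot: [-0.001, 0.708, 0.707, -0.001]
contact_force: [0.8, 0.1, 0.1]
finger_gap: 0.384
gripper_force: 0.0
```

```bash
python3 - <<'E'
from go import *
go(.503-.036,.063,.2,0)
print(env.sense()['joints'].round(2))
E
```

```text
t 9.98 pos [0.4552 0.1696 0.2026] yaw -0.08 shift mm [-106.6   12.     2.6] turn [-0.0034  0.0006 -0.0014] F [0.8 0.1 0.1] gap mm 36.1 grip 0.0
[0.18 0.02 1.75 0.   1.37 0.18]
```

apply_moves:
  series:
    - [[-36,4,0,0,0,0],[-72,8,0,0,0,0],[-107,12,0,0,0,0],[-107,12,0,0,0,0],[-107,12,0,0,0,0]]

```text
time: 10.4
position: [0.4679, 0.0615, 0.2034]
tcp_rot: [-0.001, 0.708, 0.707, -0.001]
contact_force: [0.2, 0.7, -0.2]
finger_gap: 0.385
gripper_force: 0.0
```

```bash
python3 - <<'E'
from go import *
go(.503-.036,.063,.021,0)
snap('wrist','w5')
E
```

```text
t 10.4 pos [0.4679 0.0615 0.2034] yaw -0.09 shift mm [  1.4  -0.5 182.4] turn [-0.0022 -0.0005 -0.0015] F [ 0.2  0.7 -0.2] gap mm 36.2 grip 0.0
```

View pics/w5.png

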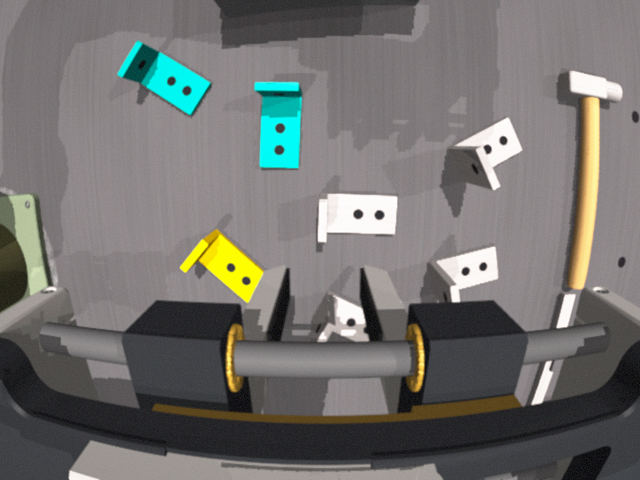

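The short bracket appears here with its leg top at x 318–328, y 199–242, and its foot out to (396,194)–(395,235). The yellow one's toe is at (262,268)–(248,301).

```bash
python3 - <<'E'
from h import *
c=cal('w5')
for n,u,v,z in[('leg back far',318.5,200,.05),('leg back near',318.5,242,.05),('leg front near',327,242,.05),('toe far',396,194,.008),('toe near',396,235,.008),('yel',263,270,.008),('yel',248,301,.008),('b1 foot',336,291,.008),('b2 leg?',440,265,.008)]: print(n,onz(c,u,v,z,1).round(4))
E
```

```text
leg back far [0.4615 0.0829 0.05  ]
leg back near [0.4614 0.0437 0.05  ]
leg front near [0.4692 0.0437 0.05  ]
toe far [0.5404 0.0837 0.008 ]
toe near [0.542  0.0404 0.008 ]
yel [0.4007 0.0019 0.008 ]
yel [ 0.3816 -0.0349  0.008 ]
b1 foot [ 0.4792 -0.022   0.008 ]
b2 leg? [0.5934 0.0065 0.008 ]
```

apply_moves:
  series:
    - [[1,-2,40,0,0,0],[1,-2,80,0,0,0],[1,-2,120,0,0,0],[1,-2,155,0,0,0],[1,-2,175,0,0,0]]

```text
time: 10.87
position: [0.4623, 0.0655, 0.0251]
tcp_rot: [-0.003, 0.706, 0.708, -0.002]
contact_force: [-0.0, 0.5, 0.6]
finger_gap: 0.383
gripper_force: 0.0
```

apply_moves:
  series:
    - [[0,0,5,0,0,0],[0,0,10,0,0,0],[0,0,10,0,0,0],[0,0,10,0,0,0],[0,0,10,0,0,0]]

```text
time: 11.28
position: [0.4683, 0.0639, 0.0212]
tcp_rot: [0.001, 0.707, 0.707, 0.001]
contact_force: [-0.7, -0.4, -0.4]
finger_gap: 0.385
gripper_force: 0.0
```

apply_moves:
  series:
    - [[0,0,0,0,0,0],[0,0,0,0,0,0],[0,0,0,0,0,0],[0,0,0,0,0,0],[0,0,0,0,0,0]]
  claw: 0

```text
time: 11.7
position: [0.4663, 0.0635, 0.0197]
tcp_rot: [-0.0, 0.707, 0.707, -0.0]
contact_force: [1.2, -0.4, 1.5]
finger_gap: 0.081
gripper_force: 30.0
```

Grip confirmed: a 7.6 mm gap with 30 N on the leg. My picture views are used up, so I'll measure the plate and stop numerically from images I already have, and lift the bracket.

apply_moves:
  series:
    - [[0,0,-10,0,0,0],[0,0,-30,0,0,0],[0,0,-70,0,0,0],[0,0,-110,0,0,0],[0,0,-150,0,0,0]]

```text
time: 12.12
position: [0.4648, 0.0637, 0.1704]
tcp_rot: [-0.001, 0.707, 0.707, -0.001]
contact_force: [1.9, 0.3, -3.7]
finger_gap: 0.083
gripper_force: 30.0
```

```bash
cat > plate.py <<'E'
from h import *
def edges(f,seed,half,th,fish=False):
    c=cal(f);g=cv2.GaussianBlur(cv2.cvtColor(cv2.imread(f'pics/{f}.png'),cv2.COLOR_BGR2GRAY),(3,3),0).astype(float)
    # in plate frame (prior pose) sample grey across each expected edge, subpixel half-level crossing
    P=np.array([.4633,-.3502]);b=.1238;R=np.array([[np.cos(b),-np.sin(b)],[np.sin(b),np.cos(b)]])
    Ti=np.linalg.inv(c['T'])
    def px(x,y,z):
        q=Ti@np.array([*(R@[x,y]+P),z,1]);
        if fish:
            r=np.hypot(q[0],q[1]);t=np.arctan2(r,q[2]);return c['cx']+c['fx']*t*q[0]/r,c['cy']+c['fy']*t*q[1]/r
        return c['cx']+c['fx']*q[0]/q[2],c['cy']+c['fy']*q[1]/q[2]
    for name,ax,pos,rng in[('+x',0,.09,(-.07,.07)),('+y',1,.08,(-.05,.08)),('-y',1,-.08,(-.05,.08)),('bar',0,-.064,(-.055,.055))]:
        A=[]
        for t in np.linspace(*rng,25):
            s=np.arange(-.009,.009,.0003)
            uv=np.array([px(*( (pos+d,t) if ax==0 else (t,pos+d)),.01) for d in s],np.float32)
            v=cv2.remap(g.astype(np.float32),uv[:,0].reshape(1,-1),uv[:,1].reshape(1,-1),cv2.INTER_LINEAR)[0]
            k=np.abs(np.gradient(cv2.GaussianBlur(v.reshape(1,-1),(9,1),0)[0])); i=k[3:-3].argmax()+3
            A.append((t,s[i],k[i]))
        A=np.array(A);A=A[A[:,2]>1]
        if len(A)<8: print(f,name,'few');continue
        m=np.polyfit(A[:,0],A[:,1],1);r=A[:,1]-np.polyval(m,A[:,0]);A=A[abs(r)<max(.001,1.5*np.median(abs(r)))];m=np.polyfit(A[:,0],A[:,1],1)
        print(f,name,'n',len(A),'offset mm',round(m[1]*1e3,1),'yaw corr deg',round(np.degrees(m[0]*(-1 if ax==0 else 1)),2),'rms',round((A[:,1]-np.polyval(m,A[:,0])).std()*1e3,2))
for f in('scene0','side0','w1','w2'): edges(f,0,0,0,f[0]=='w')
E
python3 plate.py; python3 go.py .45 -.35 .2 7.1
```

```text
scene0 +x n 24 offset mm -0.3 yaw corr deg 0.08 rms 0.5
scene0 +y n 22 offset mm -0.2 yaw corr deg 0.6 rms 0.42
scene0 -y n 23 offset mm -1.2 yaw corr deg 0.05 rms 0.66
scene0 bar n 20 offset mm -1.6 yaw corr deg 0.39 rms 0.43
side0 +x n 25 offset mm 0.8 yaw corr deg 0.33 rms 0.24
side0 +y n 25 offset mm 0.8 yaw corr deg 0.37 rms 0.22
side0 -y n 25 offset mm 0.8 yaw corr deg 0.22 rms 0.21
side0 bar n 17 offset mm 7.3 yaw corr deg 0.08 rms 0.17
w1 +x n 25 offset mm -1.5 yaw corr deg 0.21 rms 0.15
w1 +y n 25 offset mm 1.6 yaw corr deg 0.23 rms 0.14
w1 -y n 25 offset mm 1.2 yaw corr deg 0.26 rms 0.29
w1 bar n 25 offset mm -2.1 yaw corr deg 0.34 rms 0.17
w2 +x n 25 offset mm -1.5 yaw corr deg 0.21 rms 0.16
w2 +y n 25 offset mm 1.4 yaw corr deg 0.35 rms 0.26
w2 -y n 25 offset mm 1.2 yaw corr deg 0.36 rms 0.2
w2 bar n 25 offset mm -2.2 yaw corr deg 0.21 rms 0.21
t 12.12 pos [0.4648 0.0637 0.1704] yaw -0.0 shift mm [-413.7  -14.9  -29.6] turn [-0.0028 -0.0004 -0.124 ] F [ 1.9  0.3 -3.7] gap mm 7.8 grip 30.0
```

apply_moves:
  series:
    - [[-25,-3,0,0,0,0],[-60,-8,0,0,0,0],[-95,-12,0,0,0,0],[-130,-17,0,0,0,0],[-165,-21,0,0,0,0]]

```text
time: 12.53
position: [0.4442, -0.1023, 0.1695]
tcp_rot: [-0.0, 0.707, 0.707, -0.0]
contact_force: [0.7, 0.2, -3.5]
finger_gap: 0.084
gripper_force: 30.0
```

apply_moves:
  series:
    - [[-35,-5,0,0,0,0],[-70,-9,0,0,0,0],[-105,-14,0,0,0,0],[-140,-18,0,0,0,0],[-165,-21,0,0,0,0]]

```text
time: 12.95
position: [0.4232, -0.2689, 0.1694]
tcp_rot: [-0.0, 0.708, 0.706, -0.0]
contact_force: [0.1, -0.5, -2.7]
finger_gap: 0.085
gripper_force: 30.0
```

apply_moves:
  series:
    - [[-30,-4,0,0,0,-0.04],[-60,-8,0,0,0,-0.09],[-80,-11,0,0,0,-0.129],[-90,-12,0,0,0,-0.129],[-90,-12,0,0,0,-0.129]]

```text
time: 13.37
position: [0.4117, -0.3579, 0.1692]
tcp_rot: [-0.0, 0.661, 0.75, -0.0]
contact_force: [-0.1, 0.1, -4.3]
finger_gap: 0.084
gripper_force: 30.0
```

apply_moves:
  series:
    - [[0,0,20,0,0,0],[0,0,40,0,0,0],[0,0,60,0,0,0],[0,0,60,0,0,0],[0,0,60,0,0,0]]

```text
time: 13.78
position: [0.4117, -0.3537, 0.1082]
tcp_rot: [-0.002, 0.66, 0.751, 0.001]
contact_force: [-0.1, -0.4, -2.6]
finger_gap: 0.083
gripper_force: 30.0
```

```bash
python3 go.py .4103 -.3560 .0297 7.37
```

```text
t 13.78 pos [ 0.4117 -0.3537  0.1082] yaw 7.43 shift mm [-2.4 -1.5 78.5] turn [-0.0021 -0.0042  0.0011] F [-0.1 -0.4 -2.6] gap mm 7.8 grip 30.0
```

apply_moves:
  series:
    - [[0,1,20,0,0,0],[0,1,40,0,0,0],[0,1,60,0,0,0],[0,1,68,0,0,0],[0,1,68,0,0,0]]

```text
time: 14.2
position: [0.4129, -0.3547, 0.0406]
tcp_rot: [-0.002, 0.66, 0.751, 0.0]
contact_force: [-0.8, 0.1, -2.6]
finger_gap: 0.082
gripper_force: 30.0
```

apply_moves:
  series:
    - [[0,0,2,0,0,0],[0,0,4,0,0,0],[0,0,6,0,0,0],[0,0,8,0,0,0],[0,0,8,0,0,0]]

```text
time: 14.62
position: [0.4135, -0.3564, 0.0338]
tcp_rot: [0.0, 0.66, 0.751, -0.0]
contact_force: [-0.3, 0.2, -2.7]
finger_gap: 0.087
gripper_force: 30.0
```

apply_moves:
  series:
    - [[0,0,0.5,0,0,0],[0,0,1,0,0,0],[0,0,1.5,0,0,0],[0,0,1.5,0,0,0]]

```text
time: 14.95
position: [0.4133, -0.3562, 0.0319]
tcp_rot: [-0.0, 0.66, 0.751, -0.0]
contact_force: [0.4, 0.4, -3.2]
finger_gap: 0.085
gripper_force: 30.0
```

apply_moves:
  series:
    - [[0,-2,0,0,0,0],[0,-4,0,0,0,0],[0,-6,0,0,0,0],[0,-8,0,0,0,0],[0,-8,0,0,0,0]]

```text
time: 15.37
position: [0.4049, -0.3572, 0.0319]
tcp_rot: [-0.0, 0.66, 0.751, -0.0]
contact_force: [0.1, -0.1, -4.1]
finger_gap: 0.082
gripper_force: 30.0
```

apply_moves:
  series:
    - [[0,-1,0,0,0,0],[0,-2,0,0,0,0],[0,-2,0,0,0,0]]

```text
time: 15.62
position: [0.4033, -0.3575, 0.0319]
tcp_rot: [-0.0, 0.66, 0.751, -0.0]
contact_force: [-0.6, 0.2, -3.5]
finger_gap: 0.084
gripper_force: 30.0
```

apply_moves:
  series:
    - [[0,-0.5,0,0,0,0],[0,-1,0,0,0,0],[0,-1,0,0,0,0]]

```text
time: 15.87
position: [0.4027, -0.3576, 0.032]
tcp_rot: [0.0, 0.66, 0.751, 0.0]
contact_force: [0.5, -0.7, -3.0]
finger_gap: 0.084
gripper_force: 30.0
```

apply_moves:
  series:
    - [[0,-0.5,0,0,0,0],[0,-1,0,0,0,0],[0,-1,0,0,0,0]]

```text
time: 16.12
position: [0.4027, -0.3577, 0.032]
tcp_rot: [0.001, 0.66, 0.751, 0.001]
contact_force: [5.1, -0.1, -5.1]
finger_gap: 0.084
gripper_force: 30.0
```

The heel met the bar at x 0.4027, against a predicted 0.4024. Lowering onto the plate.

apply_moves:
  series:
    - [[0,0,0.5,0,0,0],[0,0,1,0,0,0],[0,0,1.5,0,0,0],[0,0,2,0,0,0],[0,0,2,0,0,0]]

```text
time: 16.53
position: [0.4028, -0.3583, 0.0308]
tcp_rot: [0.001, 0.66, 0.751, 0.0]
contact_force: [4.9, 1.8, -1.5]
finger_gap: 0.083
gripper_force: 30.0
```

apply_moves:
  series:
    - [[0,0,0.4,0,0,0],[0,0,0.8,0,0,0],[0,0,1.2,0,0,0],[0,0,1.2,0,0,0]]

```text
time: 16.87
position: [0.4028, -0.3586, 0.0298]
tcp_rot: [0.002, 0.66, 0.751, 0.0]
contact_force: [5.0, 0.5, -0.9]
finger_gap: 0.079
gripper_force: 30.0
```

apply_moves:
  series:
    - [[0,0,0.4,0,0,0],[0,0,0.8,0,0,0],[0,0,0.8,0,0,0]]

```text
time: 17.12
position: [0.4028, -0.3586, 0.0297]
tcp_rot: [0.001, 0.66, 0.751, 0.0]
contact_force: [4.0, 3.0, 5.4]
finger_gap: 0.083
gripper_force: 30.0
```

The bracket is seated: z has stalled and the vertical force is positive. Release and retreat.

apply_moves:
  series:
    - [[0,0,0,0,0,0],[0,0,0,0,0,0],[0,0,0,0,0,0],[0,0,0,0,0,0]]
  claw: 28

```text
time: 17.45
position: [0.4006, -0.3577, 0.0275]
tcp_rot: [-0.001, 0.66, 0.751, -0.0]
contact_force: [0.4, 0.7, -0.3]
finger_gap: 0.291
gripper_force: 0.0
```

apply_moves:
  series:
    - [[0,1,-10,0,0,0],[0,1,-30,0,0,0],[0,1,-60,0,0,0],[0,1,-100,0,0,0],[0,1,-140,0,0,0]]

```text
time: 17.87
position: [0.4015, -0.3568, 0.169]
tcp_rot: [-0.001, 0.66, 0.751, -0.0]
contact_force: [1.0, -0.4, 0.5]
finger_gap: 0.3
gripper_force: 0.0
```

apply_moves:
  series:
    - [[0,0,-10,0,0,0],[0,0,-20,0,0,0],[0,0,-20,0,0,0],[0,0,-20,0,0,0],[0,0,-20,0,0,0]]

```text
time: 18.28
position: [0.4014, -0.3564, 0.1857]
tcp_rot: [-0.002, 0.66, 0.751, 0.0]
contact_force: [-1.1, -0.2, -1.1]
finger_gap: 0.298
gripper_force: 0.0
```

```bash
python3 - <<'E'
from h import *
snap('scene','s9');snap('side','d9')
print(env.sense()['contact_force'].round(1),env.sense()['position'].round(3))
# expected bracket pose at stop: predicted corners vs local image corners
b=.1286;R=np.array([[np.cos(b),-np.sin(b)],[np.sin(b),np.cos(b)]]);o=np.array([.4028,-.3586])+R@[.036,0.]
for f,f0 in('s9','scene0'),('d9','side0'):
    c=cal(f);a=cv2.imread(f'pics/{f}.png').astype(int);z=cv2.imread(f'pics/{f0}.png').astype(int)
    g=cv2.cvtColor(a.astype(np.uint8),cv2.COLOR_BGR2GRAY)
    d=(abs(a-z).max(2)>25).astype(np.uint8)
    for n,x,y,h in('toeL',40,20,8),('toeR',40,-20,8),('topL',-40,20,50),('topR',-40,-20,50),('heelL',-40,20,0),('heelR',-40,-20,0):
        p=R@(np.array([x,y])/1e3)+o;u,v=proj(c,[*p,.01+h/1e3]);print(f,n,round(u,1),round(v,1))
    u,v=map(int,proj(c,[*o,.03])); 
    for r in range(v-26,v+26,2): print(''.join('%4d'%g[r,k] for k in range(u-34,u+34,2)))
    # changed blobs anywhere else
    k,_,st,ce=cv2.connectedComponentsWithStats(cv2.morphologyEx(d,cv2.MORPH_OPEN,np.ones((3,3),np.uint8)))
    print([(s[:4].tolist(),int(s[4])) for s in st[1:] if s[4]>30])
E
```

```text
[ 0.8 -0.5  0.4] [ 0.401 -0.356  0.186]
s9 toeL 248.7 173.7
s9 toeR 237.2 169.1
s9 topL 267.7 146.4
s9 topR 256.1 142.3
s9 heelL 269.2 163.0
s9 heelR 257.8 158.7
  90  90  91  90  90  88  90  91  90  90  88  90  91  90  89  90  88  90  90  91  90  90  88  89  89  88  89  87  89  90  90  90  89  89
  90  88  89  90  91  90  90  89  88  90  90  89  88  90  92  91  88  90  91  91  91  90  93  90  91  89 126 140 139 137 137 138 142 139
  88  89  89  87  88  88  90  89  87  88  89  91  90  90  90  91  91  90  90  90  90  92  92  93  92 126 140 141 139 141 139 138 139 139
  89  90  86  87  88  89  89  90  87  88  91  90  88  88  91  90  92 127 141 141 142 140 142 142 140 140 141 140 139 142 142 142 140 137
  89  87  88  88  87  88  88  88  89  90  85  89  88  91  91  90  90  92 142 130 143 141 141 140 144 140 139 141 140 142 141 143 142 143
 111  89  87  87  90  88  87  87  90  89  92  92  89  91  89  89 127 142 133 222 226 214 154 142 140 140 144 141 141 140 140 140 141 144
  88  90  89  89  88  91  90  87  88  89 138  90  92  93  88  90  88 141 153 143 144 155 224 225 193 141 141 142 143
[... 6641 characters left out ...]
 243 243 243 243 243 243 243 243 243 243 243
 120 123 109 134 241 242 242 243 232  57  60 105 134 127  82 173 242 243 243 242 243 243 242 243 243 243 243 243 243 243 243 243 243 243
[([0, 0, 50, 15], 557), ([126, 0, 11, 7], 53), ([141, 0, 264, 302], 19579), ([51, 9, 9, 4], 36), ([41, 14, 406, 466], 37704), ([262, 30, 124, 48], 440), ([132, 48, 11, 8], 45), ([59, 135, 15, 14], 166), ([203, 169, 27, 24], 259), ([0, 175, 43, 38], 1100), ([0, 219, 18, 20], 195), ([336, 231, 18, 19], 185), ([265, 232, 7, 12], 65), ([275, 233, 25, 16], 220), ([0, 240, 21, 40], 573), ([17, 245, 14, 33], 196), ([31, 250, 17, 22], 214), ([366, 273, 21, 10], 135), ([337, 352, 45, 30], 446), ([0, 364, 101, 116], 6366)]
```

The placed bracket stands upright against the bar, with its corners where predicted. A thin dark line shows between leg and bar in the side view, so I'll check for a gap.

```bash
python3 - <<'E'
from h import *
b=.1286;R=np.array([[np.cos(b),-np.sin(b)],[np.sin(b),np.cos(b)]]);o=np.array([.3984,-.3575])
def prof(f,z,y,s):
    c=cal(f);g=cv2.cvtColor(cv2.imread(f'pics/{f}.png'),cv2.COLOR_BGR2GRAY).astype(np.float32)
    uv=np.array([proj(c,[*(R@[d/1e3,y/1e3]+o),z]) for d in s],np.float32)
    return cv2.remap(g,uv[:,:1],uv[:,1:],cv2.INTER_LINEAR)[:,0].astype(int)
s=np.arange(-8,8.1,1);print('x mm',s.astype(int))
for y in(-35,-12,-6,0,6,12,35): print('y',y,'before',prof('side0',.022,y,s),'after',prof('d9',.022,y,s))
s=np.arange(-5,14,1);print('leg top, x mm',s)
for y in(-12,0,12): print('side',prof('d9',.06,y,s),'scene',prof('s9',.06,y,s))
E
```

```text
x mm [-8 -7 -6 -5 -4 -3 -2 -1  0  1  2  3  4  5  6  7  8]
y -35 before [123 127 127 126 126 127 127 128 132 150 183 212 229 235 235 235 235] after [129 134 134 134 132 128 113  96  93 123 171 212 235 242 242 242 243]
y -12 before [121 125 127 127 126 126 127 128 132 141 173 207 228 234 235 235 235] after [119 125 127 125 123 108  84  73  74  77  88 100 109 112 112 113 113]
y -6 before [119 124 126 126 125 125 125 125 130 139 170 204 227 234 234 235 235] after [118 123 126 119 103  81  74  73  73  75  86  97 108 111 111 111 111]
y 0 before [124 126 126 126 126 127 126 126 130 143 173 206 227 234 235 235 235] after [123 125 125 125 124 120  97  79  74  78  87  98 106 109 109 110 110]
y 6 before [120 125 125 125 126 127 127 126 128 141 168 200 224 235 235 235 235] after [121 126 126 127 124 119 107  89  74  76  85  96 105 109 104  93  68]
y 12 before [120 125 125 125 125 125 125 127 131 150 184 214 230 235 235 235 235] after [122 125 125 125 125 125 125 123 120 107  97  99 106 110 109 107  96]
y 35 before [117 125 126 126 126 126 126 125 129 147 176 207 224 234 235 235 235] after [124 132 133 133 133 133 133 133 136 154 183 214 231 242 243 243 243]
leg top, x mm [-5 -4 -3 -2 -1  0  1  2  3  4  5  6  7  8  9 10 11 12 13]
side [107 109 110 111 112 115 132 164 201 225 230 229 227 225 225 220 219 224
 226] scene [142 143 146 149 158 173 188 200 211 220 227 216 202 184 170 157 145 142
 146]
side [110 110 110 110 111 116 124 163 199 222 231 229 227 226 229 234 240 243
 243] scene [142 142 143 156 171 185 200 214 226 227 221 213 201 187 169 153 147 143
 140]
side [227 204 179 150 119 114 129 163 202 224 228 227 226 226 227 228 234 240
 243] scene [141 144 149 157 168 180 193 206 212 217 215 210 202 190 175 162 152 146
 144]
```

Bar edge at 2.0 mm and leg back at 2.2 mm across the leg's whole width: it is flush and square, and the dark line is only a shadow. Image differences show nothing else moved.

```bash
python3 -c "
from station import env
print(env.hand_in())"
```

```text
the job is handed in; nothing more can be done
None
```

Job handed in at about 18.4 s: the bent bracket lies on its side inside the scrap bin, below the rim. The short bracket stands on its foot on the rework plate, square against the stop bar with no more than about 0.5 mm of gap. Before/after images show the good brackets, hammer, jar and clamp unmoved.

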